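# Put the sugar bin into service: prop its lid and hang its use-by dial

### The arm

A 6-joint arm with a two-finger parallel gripper is mounted at the origin on the work surface. World frame = base frame: x ahead of the robot, y to its left, z up, the work surface at z = 0. Lengths are in m, angles in rad, forces in N, time in s.
With the tool pointing down it reaches from about 0.325 to 0.75 m from the base axis. Payload 7.6 kg.
Tool frame: the origin (TCP) lies at the very end of the fingers, on their centre line; the grasp point (between the pads) lies 19 mm behind it; z points along the fingers, y is the direction in which the jaws open and shut (so a half turn about z gives the same grasp; the last joint's range is limited). The gripper opens to 85 mm and grips with 20 to 120 N. Pads are 22 mm wide; open, the fingers measure 114 mm over their backs; the gripper's body (76 mm by 85 mm) begins 54 mm behind the grasp point. The pads swing forward as they close: fully open they stand 13 mm farther back than shut.
Start: joints at [-1.277, 0.052, 1.401, -0, 1.689, -0.07], TCP at [0.187, -0.491, 0.231] pointing down, gripper open.
Joint ranges: [-2.9, 2.9], [-0.91, 2.17], [0.12, 2.37], [-1.06, 4.2], [0.26, 2.73], [-2.93, 2.93]. Speed limits (rad/s): [2.57, 2.57, 3.01, 3.14, 3.14, 3.14].

### API

Orientations are given as a unit quaternion [w, x, y, z].
In Python, from station import state, vision, r gives the robot as it stands. The module is installed in compiled form; this text tells all that it offers.
- The arm moves only by the shell command python3 -m handwheel 'ROWS' [FORCE]. ROWS is JSON, one flat list of numbers, 7 for each row, row after row: the opening, from 0 (shut) to 1 (fully open), then the shift along the tool's x, y, z in mm, then the turn, a rotation vector about the tool's x, y, z in degrees. A call has 1 to 20 rows; each row shifts and turns the commanded pose from where the row before left it, along the tool's axes as they then stand; what a row does not reach is not made up. A row lasts 1/10 s, in which the tool goes at most 50 mm and 8.59 degrees, less where a joint would pass 70% of its speed; a pose out of reach is approached as far as the arm can. A call is refused whole if a number of a shift passes 50 or a number of a turn 8.59, either way. A call with a gripper value outside its range is refused whole. The fingers move at their own pace and stop on an object; FORCE is the grip in N (left out, the last holds). Time passes only in rows, so rows that do not move let the fingers close. It gives the time, the measured TCP pose, the force and the opening at its end, in the units of the state.
- state(): the state, without advancing time (a new reading comes with each control period).
- vision.camera(name): name is "side" or "top"; returns the picture (384x512x3 uint8, red, green, blue); there is no depth.
- vision.get_calibration(name): a dict with "vfov" (degrees; the focal length in pixels is half the picture's height over the tangent of half this angle, whatever the lens; pixels are square), "cx", "cy" (the principal point, pixels), "dist" ([k1, k2, p1, p2, k3] as OpenCV has them; the pictures are not rectified), "world_from_camera" (4x4, takes a point from camera to world coordinates). Camera axes: x right, y down, z forward; pixel columns grow to the right and rows downward; lengths in m; the calibration is good to about 2 mm. A picture is of the moment at which its call begins. get_calibration takes no time and is no camera call.
- r.close_job(): hands the job in, once; it reports no verdict.
The state is a dict: "t": time; "joint_positions": joint angles; "joint_velocities": joint speeds; "effort": joint torques, N m; "eef_pos": TCP position; "tool_rot": TCP orientation; "wrist_force": force on the tool from outside, world axes, zero at the start; "wrist_torque": the same for the moment, N m; "finger_gap": opening from 0.0 (shut) to 1.0 (fully open).
Only numpy, scipy, OpenCV 4.12 (cv2) and the standard library are available. Lean on these libraries where they do the work, as an engineer would, in place of code of your own. Each camera call takes 0.05 s, during which the arm holds its last target. There are 200 camera calls.

### The job

Put the white sugar bin into service: first raise its hinged lid by the knob until it stands up on its stiff stay hinges and is out of the way of a scoop, then pick up the standing use-by dial and hang it by its eye on the hook at the side of the bin, its dial face outward (away from the bin). Leave it hanging still, and leave the other small things on the bench where they are.

Things in the scene. Friction and masses are not known exactly. Their poses are not given: they have to be found in the camera images.
- bin: The fixed white plastic sugar bin, 180 mm in x, 200 mm in y, 135 mm high, walls 5 mm; origin at the centre of its underside, front (-x) towards the robot, yaw up to 0.3 rad. Lid hinged along the top of its far (+x) wall; a steel hook on its left (+y) wall.
- bin_lid (a joint): Lid angle: 0 shut, grows as the lid turns up and back about the bin's +y, stops at 1.9 rad. Starts shut or up to 0.3 rad ajar. The hinge is stiff (friction about 0.33 N m): the lid stays where it is left, and takes under 6 N at the knob. The lid is a grey plate, 180 x 200 x 8 mm.
- bin_lid_handle (a point): Middle of the head (28 mm across, 22 to 43 mm above the lid) of the lid's black round knob: 150 mm from the hinge line (30 mm in from the free edge), 35 mm above the lid's upper face, mid-width. It moves with the lid; its axes are the lid's: z out of the upper face, x towards the hinge, y along the hinge.
- bin_lid_hinge (a point): Midpoint of the lid's hinge line, which runs along the bin's y at the top of its far wall, 135 mm above the bench (150 mm beyond and 43 mm below the knob's centre when shut).
- hook_seat (a point): Middle of the straight part of the hook, on its axis, 118 mm above the bench. Axes are the bin's: +y leads along the rod, level, away from the bin. The steel rod, 8 mm thick, runs from the wall (40 mm on the -y side) to its upturned end (32 mm on the +y side). It sits 30 mm nearer the bin's front than the bin's centre.
- hook_tip (a point): Centre of the rounded top of the hook's upturned end, 12 mm above the rod's axis; the metal ends 4 mm higher.
- dial_tab (a point): Middle of the grip tab (26 mm wide in y, 8 mm thick in x, from 102 to 152 mm up) of the use-by dial, 134 mm above its underside: the place to grasp. The dial is a loose white plate, 0.14 kg, standing on a steel foot (44 mm in x, 60 in y, 6 thick) at any yaw. Axes: z up, -x out of the marked face (raised black 52 mm dial, 8 thick, white ticks, pointer; back blank).
- dial_eye (a point): Rest point in the dial's eye, 95.7 mm above its underside, mid-width: it lies on the hook rod's axis when hung. The eye is open front to back, 34 mm wide, from 66 mm up to a self-centring inverted-V roof at 100 mm. To pass the upturned end through, the rod's axis must be 70 to 82 mm above the dial's underside. The plate below is 64 mm wide, 6 thick.
- dial_ahead (a point): Point in the air 100 mm straight out of the marked face from dial_eye: it shows which way the face points.
- cutter_mid (a point): Bystander: steel ring cutter, 56 mm across, 35 mm high; its centre.
- bowl_mid (a point): Bystander: steel bowl, 124 mm across, 55 mm high; its centre.
- jar_mid (a point): Bystander: glass jar, 64 mm across, 90 mm high; its centre.
- carton_mid (a point): Bystander: cardboard carton, 75 x 75 x 90 mm; its centre.
- plate_mid (a point): Bystander: small steel plate, 110 mm across, 16 mm high; its centre.
- nozzle_mid (a point): Bystander: steel piping nozzle, a cone 36 mm across and 45 mm high; half-way up.
There are look-alikes about, which are no part of the job. Leave any yellow look-alike of the part that bears dial_tab alone.

How it is judged:
By the outcome, as a careful person would: the job done as asked, in the order asked, and still so for the second after the job is handed in, with the robot touching nothing.
It also fails if it takes over 61 s, if anything falls off the work surface, if the arm or the gripper's body presses on something with over 40 N, if the wrist force passes 120 N, or if a joint passes its speed limit or range.

## Working session

There is one attempt and no reset: what is moved stays moved. The work goes in short steps, Python scripts to look and compute and a shell command to move; the robot and the scene stay as the last step left them, time stands still between calls to the robot, and variables do not carry over. Pictures are saved under pics/ and viewed, about 8 in all and at most 12, crops included, and the job is handed in when it is done.

```bash
mkdir -p pics; python3 - <<'E'
from station import state, vision, r
import cv2,numpy as np
for n in("top","side"):
    im=vision.camera(n); cv2.imwrite(f"pics/{n}0.png",im[:,:,::-1])
    c=vision.get_calibration(n); print(n,c["vfov"],c["cx"],c["cy"],c["dist"],np.round(c["world_from_camera"],3).tolist())
s=state(); print(s["t"],s["eef_pos"],s["tool_rot"],s["finger_gap"],s["wrist_force"])
E
```

```text
top 53.645882933413226 251.20418714311523 189.99184632780182 [0.02015182 0.         0.         0.         0.        ] [[-0.011, -0.993, 0.118, 0.378], [-1.0, 0.008, -0.023, 0.089], [0.022, -0.119, -0.993, 1.168], [0.0, 0.0, 0.0, 1.0]]
side 50.72360956269151 256.17556329154036 189.7459531320875 [-0.00367706  0.          0.          0.          0.        ] [[-0.943, -0.259, 0.209, 0.245], [-0.333, 0.714, -0.616, 0.766], [0.01, -0.65, -0.76, 1.014], [0.0, 0.0, 0.0, 1.0]]
0.1 [ 0.18677173 -0.49035748  0.2305511 ] [-7.19794563e-04  9.83500721e-01  1.80902761e-01 -6.65020637e-05] 1.0015876816108946 [-0.34753031 -0.18019063 -1.15884009]
```

View pics/top0.png

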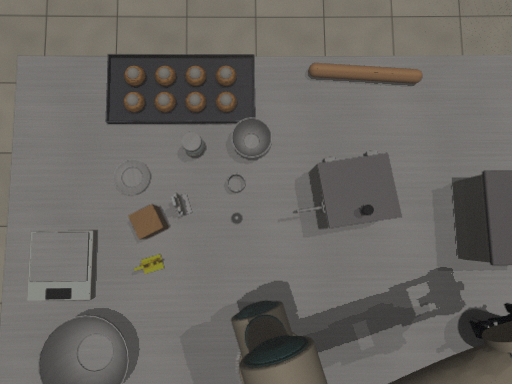

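View pics/side0.png

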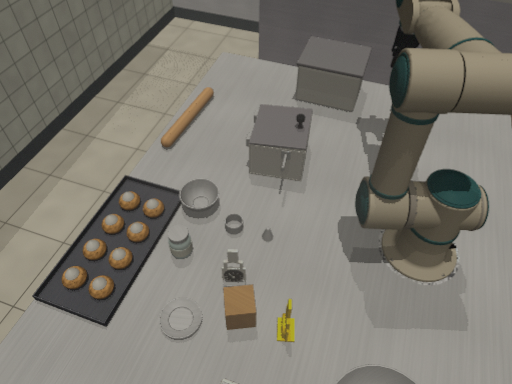

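Top view: the bin is at about (358,190), with its black knob at (367,210) and its hook running from (325,208) to (294,212). There are two dial candidates: a white one at top (181,204) / side (234,265) and a yellow one at top (150,264) / side (287,320). The white one fits the description. I'll confirm it in one enlarged crop and measure from it.

```bash
cat > h.py <<'E'
import numpy as np,cv2
from station import state,vision
def K(n):
    c=vision.get_calibration(n); f=192/np.tan(np.radians(c["vfov"]/2))
    return np.array([[f,0,c["cx"]],[0,f,c["cy"]],[0,0,1.]]),np.array(c["dist"]),np.array(c["world_from_camera"])
def ray(n,uv):
    k,d,T=K(n); p=cv2.undistortPoints(np.array([[uv]],float),k,d)[0,0]
    v=T[:3,:3]@np.array([p[0],p[1],1]); return T[:3,3],v/np.linalg.norm(v)
def onz(n,uv,z):
    o,v=ray(n,uv); return o+v*(z-o[2])/v[2]
def tri(a,b):
    (o,v),(p,w)=ray("top",a),ray("side",b)
    s=np.linalg.lstsq(np.c_[v,-w],p-o,rcond=None)[0]; A,B=o+v*s[0],p+w*s[1]
    return (A+B)/2,np.linalg.norm(A-B)
def proj(n,P):
    k,d,T=K(n); R=T[:3,:3].T; return cv2.projectPoints(np.atleast_2d(np.array(P,float)),cv2.Rodrigues(R)[0],-R@T[:3,3],k,d)[0][:,0]
E
python3 - <<'E'
import cv2,numpy as np
from h import *
t=cv2.imread("pics/top0.png");s=cv2.imread("pics/side0.png")
def crop(im,x,y,w,h,f): return cv2.resize(im[y:y+h,x:x+w],None,fx=f,fy=f,interpolation=cv2.INTER_CUBIC)
a=np.hstack([crop(t,160,184,50,36,8),crop(s,210,244,50,36,8)])
b=np.hstack([crop(t,285,145,120,93,400/120),crop(s,235,95,120,93,400/120)])
cv2.imwrite("pics/crop1.png",np.vstack([a,b]));print(a.shape,b.shape)
E
```

```text
(288, 800, 3) (310, 800, 3)
```

View pics/crop1.png

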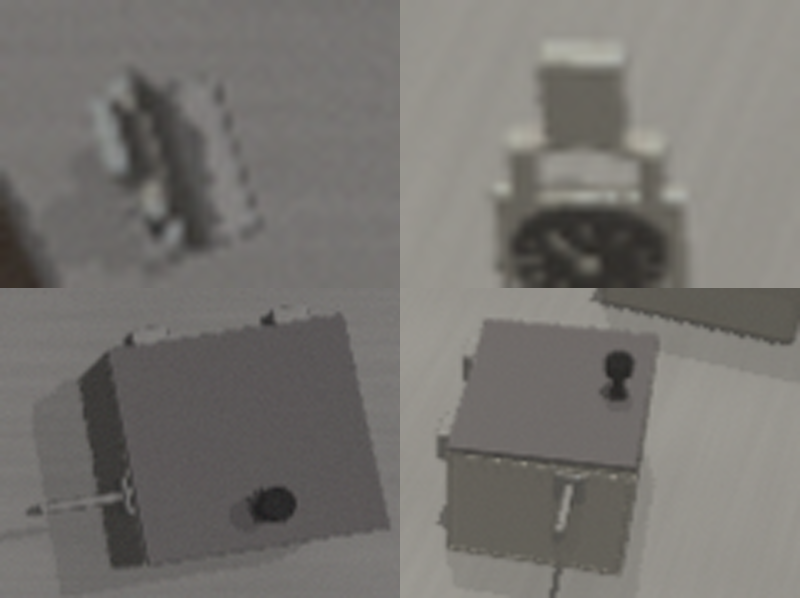

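The crop confirms it: the white plate carries a round black dial face, towards the side camera, and the yellow one is the look-alike. Now the measurements.

```bash
python3 - <<'E'
from h import *
np.set_printoptions(precision=4,suppress=True)
T8=lambda x,y:((x+.5)/8-.5+160,(y+.5)/8-.5+184)
S8=lambda x,y:((x-400+.5)/8-.5+210,(y+.5)/8-.5+244)
f=400/120
T=lambda x,y:((x+.5)/f-.5+285,(y-288+.5)/f-.5+145)
S=lambda x,y:((x-400+.5)/f-.5+235,(y-288+.5)/f-.5+95)
print("tabtop tri",tri(T8(111,134),S8(582,50)), onz("top",T8(111,134),.152),onz("side",S8(582,50),.152))
a,b=onz("top",T8(104,102),.152),onz("top",T8(121,172),.152);print("tab ends",a,b)
a,b=onz("side",S8(543,52),.152),onz("side",S8(624,50),.152);print("tab ends side",a,b,np.linalg.norm(a-b))
a,b=onz("side",S8(502,192),.066),onz("side",S8(685,195),.066);print("shoulder side",a,b,(a+b)/2,np.linalg.norm(a-b))
foot=[onz("top",T8(*p),.006) for p in((218,80),(260,228))];print("foot",foot)
print("knob",tri(T(276,502),S(620,365)))
L=[(T(112,350),S(448,452)),(T(342,315),S(485,320)),(T(388,525),S(658,335)),(T(147,565),S(636,467))]
for p,q in L: print("corner",tri(p,q))
print("hook tip",tri(T(34,510),S(572,484)),onz("top",T(34,510),.13),onz("side",S(568,486),.134))
print("hook wall",onz("top",T(122,497),.118),"tipbase",onz("side",S(560,528),.118))
print("bin foot side",[onz("side",S(*p),0) for p in((448,547),(618,574))])
# centroids of others
E
```

```text
tabtop tri (array([0.4729, 0.2732, 0.1525]), np.float64(0.0003673526618938222)) [0.4731 0.2733 0.152 ] [0.4728 0.2729 0.152 ]
tab ends [0.4839 0.2758 0.152 ] [0.4604 0.2698 0.152 ]
tab ends side [0.484  0.2776 0.152 ] [0.4606 0.2684 0.152 ] 0.025125155633136238
shoulder side [0.5002 0.2836 0.066 ] [0.4429 0.2641 0.066 ] [0.4716 0.2739 0.066 ] 0.06049218574780762
foot [array([0.5072, 0.2593, 0.006 ]), array([0.4503, 0.2429, 0.006 ])]
knob (array([ 0.4418, -0.2361,  0.1871]), np.float64(0.0026837836477320203))
corner (array([ 0.5744, -0.1231,  0.1309]), np.float64(0.0014232460085754812))
corner (array([ 0.6017, -0.3131,  0.1417]), np.float64(0.0011715283719181953))
corner (array([ 0.4254, -0.337 ,  0.1528]), np.float64(0.0012036924690297384))
corner (array([ 0.3957, -0.1408,  0.1536]), np.float64(7.699641363098665e-05))
hook tip (array([ 0.4347, -0.0442,  0.2078]), np.float64(0.005234540995572604)) [ 0.4421 -0.0545  0.13  ] [ 0.452 -0.115  0.134]
hook wall [ 0.453 -0.13   0.118] tipbase [ 0.4467 -0.0758  0.118 ]
bin foot side [array([ 0.5735, -0.1214,  0.    ]), array([ 0.3993, -0.1452,  0.    ])]
```

```bash
python3 -m handwheel '[1,0,0,-15,0,0,6.25, 1,0,0,-15,0,0,6.25, 1,36,-26.5,0,0,0,0, 1,36,-26.5,0,0,0,0, 1,36,-26.5,0,0,0,0, 1,36,-26.5,0,0,0,0, 1,36,-26.5,0,0,0,0, 1,36,-26.5,0,0,0,0, 1,36,-26.5,0,0,0,0, 1,36,-26.5,0,0,0,0, 1,0,0,0,0,0,0, 1,0,0,0,0,0,0, 1,0,0,0,0,0,0]' 30; python3 - <<'E'
from h import *
from scipy.spatial.transform import Rotation as R
s=state();q=s["tool_rot"];print(s["t"],R.from_quat([q[1],q[2],q[3],q[0]]).as_matrix().round(4).tolist(),s["wrist_force"])
im=vision.camera("side");cv2.imwrite("pics/s1.png",im[:,:,::-1])
cv2.imwrite("pics/s1c.png",cv2.resize(im[60:240,180:420,::-1],None,fx=3,fy=3,interpolation=cv2.INTER_CUBIC))
E
```

```text
t: 1.4
eef_pos: [0.4405, -0.2397, 0.261]
tool_rot: [-0.0, 0.997, 0.072, -0.0]
wrist_force: [-0.9, -0.3, 0.2]
finger_gap: 1.001
1.4 [[0.9895, 0.1443, -0.0006], [0.1443, -0.9895, -0.0], [-0.0006, -0.0001, -1.0]] [-0.93954077 -0.25369364  0.19934774]
```

View pics/s1c.png

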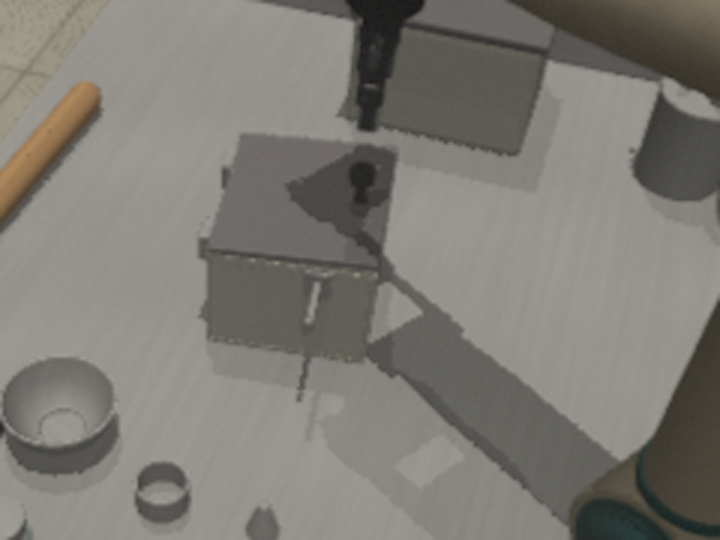

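The open fingers stand straight over the knob (crop (362,175), fingertips at (368,130)). Next I lower and grip.

```bash
python3 -m handwheel '[1,2.5,-1.5,-0,0,0,0, 1,0,0,32,0,0,0, 1,0,0,32,0,0,0, 1,0,0,31,0,0,0, 1,0,0,0,0,0,0, 0.25,0,0,0,0,0,0, 0,0,0,0,0,0,0, 0,0,0,0,0,0,0, 0,0,0,0,0,0,0, 0,0,0,0,0,0,0, 0,0,0,0,0,0,0, 0,0,0,0,0,0,0, 0,0,0,0,0,0,0]' 30
python3 - <<'E'
import numpy as np
# arc increments, tool x (=bin x) and tool z(=-world z), from a0 to a1
P=lambda a:np.array([-.15*np.cos(a)+.043*np.sin(a),-(.15*np.sin(a)+.043*np.cos(a))])*1e3
A=np.linspace(.07,1.72,16);print(np.diff([P(a) for a in A],axis=0).round(1).tolist())
E
```

```text
t: 2.75
eef_pos: [0.4425, -0.2344, 0.1661]
tool_rot: [-0.003, 0.997, 0.074, -0.001]
wrist_force: [-6.3, 14.0, 1.6]
finger_gap: 0.311
[[6.7, -15.8], [8.4, -14.9], [10.0, -13.9], [11.5, -12.7], [12.8, -11.4], [14.0, -9.9], [15.0, -8.3], [15.8, -6.6], [16.5, -4.9], [16.9, -3.0], [17.1, -1.1], [17.1, 0.7], [17.0, 2.6], [16.6, 4.5], [16.0, 6.3]]
```

```bash
python3 -m handwheel '[0,0,-4,0,0,0,0, 0,3.3,0,-7.9,0,0,0, 0,3.4,0,-7.9,0,0,0, 0,4.2,0,-7.5,0,0,0, 0,4.2,0,-7.4,0,0,0, 0,5,0,-7,0,0,0, 0,5,0,-6.9,0,0,0, 0,5.7,0,-6.4,0,0,0, 0,5.8,0,-6.3,0,0,0, 0,6.4,0,-5.7,0,0,0, 0,6.4,0,-5.7,0,0,0, 0,7,0,-5,0,0,0, 0,7,0,-4.9,0,0,0, 0,7.5,0,-4.2,0,0,0, 0,7.5,0,-4.1,0,0,0, 0,0,0,0,0,0,0, 0,0,0,0,0,0,0]' 30
```

```text
t: 4.45
eef_pos: [0.5205, -0.223, 0.256]
tool_rot: [0.002, 0.997, 0.072, 0.001]
wrist_force: [-2.7, -1.7, 7.1]
finger_gap: 0.312
```

```bash
python3 -m handwheel '[0,7.9,0,-3.3,0,0,0, 0,7.9,0,-3.3,0,0,0, 0,8.2,0,-2.5,0,0,0, 0,8.3,0,-2.4,0,0,0, 0,8.4,0,-1.5,0,0,0, 0,8.5,0,-1.5,0,0,0, 0,8.5,0,-0.6,0,0,0, 0,8.6,0,-0.5,0,0,0, 0,8.5,0,0.3,0,0,0, 0,8.6,0,0.4,0,0,0, 0,8.5,0,1.3,0,0,0, 0,8.5,0,1.3,0,0,0, 0,8.3,0,2.2,0,0,0, 0,8.3,0,2.3,0,0,0, 0,8,0,3.1,0,0,0, 0,8,0,3.2,0,0,0, 0,0,0,0,0,0,0, 0,0,0,0,0,0,0, 0,0,0,0,0,0,0]' 30
python3 - <<'E'
from h import *
cv2.imwrite("pics/s2.png",cv2.resize(vision.camera("side")[20:240,160:420,::-1],None,fx=2.5,fy=2.5,interpolation=cv2.INTER_CUBIC))
E
```

```text
t: 6.35
eef_pos: [0.6536, -0.2037, 0.2587]
tool_rot: [0.002, 0.997, 0.072, 0.004]
wrist_force: [6.5, -3.5, 8.4]
finger_gap: 0.311
```

View pics/s2.png

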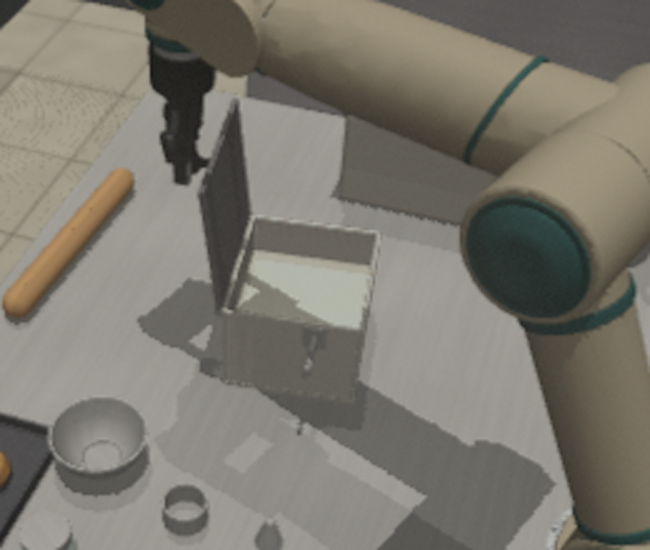

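The lid stands up slightly past vertical (edge on at crop (225,200)), and the opening is clear. I'll release it, rise and go over to the dial.

```bash
python3 -m handwheel '[0.9,0,0,0,0,0,0, 0.9,0,0,0,0,0,0, 0.9,0,0,0,0,0,0, 0.9,0,0,0,0,0,0, 0.9,0,0,-20,0,0,0, 0.9,0,0,-40,0,0,0, 0.9,0,0,-40,0,0,0, 0.9,-4,-40,0,0,0,0, 0.9,-4,-40,0,0,0,0, 0.9,-8,-45,0,0,0,0, 0.9,-10,-45,0,0,0,0, 0.9,-12,-45,0,0,0,0, 0.9,-12,-45,0,0,0,0, 0.9,-12,-45,0,0,0,0, 0.9,-12,-45,0,0,0,0, 0.9,-12,-45,0,0,0,0, 0.9,-12,-45,0,0,0,0, 0.9,-12,-45,0,0,0,0, 0.9,0,-13,0,0,0,-4.9, 0.9,0,0,0,0,0,-4.9]'
python3 -m handwheel '[0.9,0,0,40,0,0,0, 0.9,0,0,40,0,0,0, 0.9,0,0,40,0,0,0, 0.9,0,0,0,0,0,0, 0.9,0,0,0,0,0,0, 0.9,0,0,0,0,0,0]'
python3 - <<'E'
from h import *
s=state();print(s["t"],s["eef_pos"],s["tool_rot"],s["wrist_force"])
a,b=vision.camera("top")[:,:,::-1],vision.camera("side")[:,:,::-1]
cv2.imwrite("pics/t3r.png",a);cv2.imwrite("pics/s3r.png",b)
f=lambda im,x,y,w,h,k:cv2.resize(im[y:y+h,x:x+w],None,fx=k,fy=k,interpolation=cv2.INTER_CUBIC)
cv2.imwrite("pics/c3.png",np.vstack([np.hstack([f(a,140,150,100,75,4),f(b,190,190,100,75,4)]),np.hstack([f(a,280,140,133,100,3),f(b,210,60,133,100,3)])[:,:] if 0 else np.hstack([f(a,285,145,100,75,4),f(b,230,100,100,75,4)])]))
E
```

```text
t: 8.4
eef_pos: [0.4696, 0.2764, 0.3544]
tool_rot: [-0.0, 0.987, 0.161, -0.0]
wrist_force: [0.6, 1.0, -0.8]
finger_gap: 0.903
t: 9.0
eef_pos: [0.4717, 0.2746, 0.2379]
tool_rot: [-0.001, 0.987, 0.158, 0.002]
wrist_force: [0.5, 0.4, 0.6]
finger_gap: 0.897
9.0 [0.47173261 0.27460474 0.23794111] [-6.54401742e-04  9.87492055e-01  1.57650546e-01  2.30619722e-03] [0.53763505 0.38064313 0.60201104]
```

View pics/c3.png

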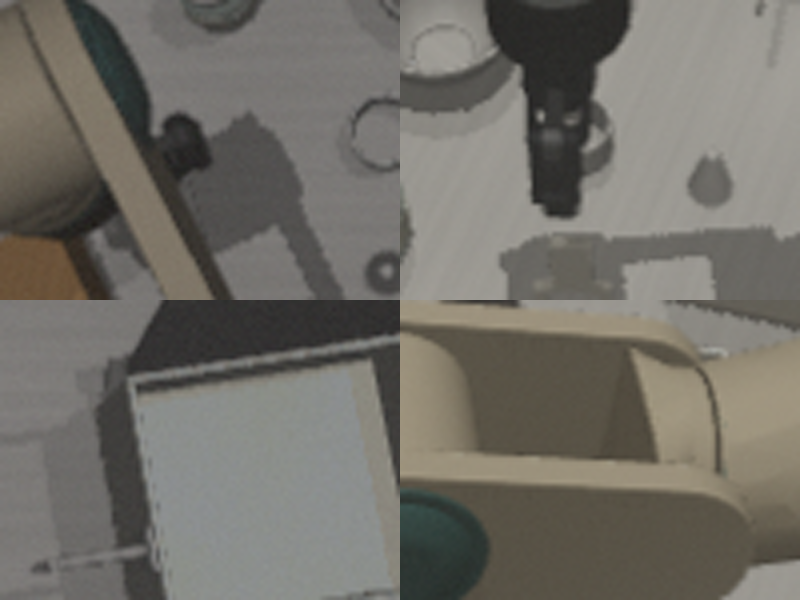

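The gripper stands over the white dial's tab (side crop: fingertips (560,210), tab (575,265)). I'll lower and grip, and refine the hook position from the top crop.

```bash
python3 -m handwheel '[0.7,0.7,1.8,30,0,0,0, 0.7,0,0,30,0,0,0, 0.7,0,0,30,0,0,0, 0.7,0,0,20,0,0,0, 0.7,0,0,12.5,0,0,0, 0.7,0,0,0,0,0,0, 0.7,0,0,0,0,0,0, 0.3,0,0,0,0,0,0, 0.1,0,0,0,0,0,0, 0,0,0,0,0,0,0, 0,0,0,0,0,0,0, 0,0,0,0,0,0,0, 0,0,0,0,0,0,0, 0,0,0,0,0,0,0, 0,0,0,0,0,0,0, 0,0,0,0,0,0,0]' 40
python3 - <<'E'
from h import *
np.set_printoptions(precision=4,suppress=True)
q=lambda x,y:((x+.5)/4-.5+285,(y-300+.5)/4-.5+145)
c=[onz("top",q(*p),.135) for p in((128,378),(166,600))];print("left wall top",c)
print("rim back left",onz("top",q(400,334),.135))
print("hook tip",onz("top",q(40,567),.132),"rod",onz("top",q(60,564),.118),onz("top",q(145,549),.118))
print(proj("top",[[.4455,-.0656,.13],[.4455,-.0656,.118],[.4559,-.1369,.118]]),q(40,567),q(148,549))
E
```

```text
t: 10.7
eef_pos: [0.4721, 0.2727, 0.1125]
tool_rot: [-0.0, 0.987, 0.158, 0.0]
wrist_force: [-2.6, -0.7, 3.9]
finger_gap: 0.088
left wall top [array([ 0.5719, -0.1175,  0.135 ]), array([ 0.4182, -0.1386,  0.135 ])]
rim back left [ 0.6016 -0.3085  0.135 ]
hook tip [ 0.4416 -0.0536  0.132 ] rod [ 0.4444 -0.0695  0.118 ] [ 0.4543 -0.129   0.118 ]
[[298.8595 209.9718]
 [298.2257 210.259 ]
 [323.6997 206.2879]] (294.625, 211.375) (321.625, 206.875)
```

```bash
python3 -m handwheel '[0,0,0,-20,0,0,0, 0,0,0,-40,0,0,0, 0,0,0,-40,0,0,0, 0,0,0,0,0,0,5, 0,0,0,0,0,0,5, 0,-7.5,27.5,0,0,0,0, 0,-7.5,27.5,0,0,0,0, 0,-7.5,27.5,0,0,0,0, 0,-7.5,27.5,0,0,0,0, 0,-7.5,27.5,0,0,0,0, 0,-7.5,27.5,0,0,0,0, 0,-7.5,27.5,0,0,0,0, 0,-7.5,27.5,0,0,0,0, 0,-7.5,27.5,0,0,0,0, 0,-7.5,27.5,0,0,0,0, 0,0,0,25,0,0,0, 0,0,0,25,0,0,0, 0,0,0,8,0,0,0, 0,0,0,0,0,0,0, 0,0,0,0,0,0,0]' 40
python3 - <<'E'
from h import *
s=state();q=s["tool_rot"];print(2*np.arctan2(q[2],q[1]))
a,b=vision.camera("top")[:,:,::-1],vision.camera("side")[:,:,::-1]
cv2.imwrite("pics/t4r.png",a);cv2.imwrite("pics/s4r.png",b)
f=lambda im,x,y,w,h,k:cv2.resize(im[y:y+h,x:x+w],None,fx=k,fy=k,interpolation=cv2.INTER_CUBIC)
cv2.imwrite("pics/c4.png",np.hstack([f(a,240,160,100,130,4),f(b,230,120,100,130,4)]))
E
```

```text
t: 12.7
eef_pos: [0.4371, -0.0101, 0.1551]
tool_rot: [0.0, 0.997, 0.071, 0.001]
wrist_force: [-0.6, 0.1, -1.1]
finger_gap: 0.091
0.14250282347571755
```

View pics/c4.png

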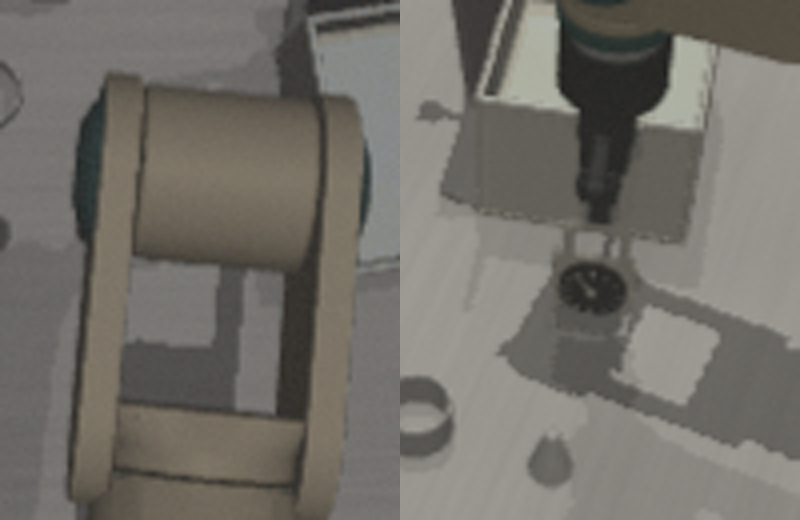

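The dial is held upright with its face towards the camera (outward), and its eye is at crop (595,240). I'll slide it along the hook axis and watch the force.

```bash
python3 -m handwheel '[0,0,8,0,0,0,0, 0,0,8,0,0,0,0, 0,0,8,0,0,0,0, 0,0,8,0,0,0,0, 0,0,6,0,0,0,0, 0,0,6,0,0,0,0, 0,0,0,0,0,0,0]'; python3 -m handwheel '[0,0,6,0,0,0,0, 0,0,6,0,0,0,0, 0,0,6,0,0,0,0, 0,0,6,0,0,0,0, 0,0,6,0,0,0,0, 0,0,0,0,0,0,0, 0,0,0,0,0,0,0]'
python3 - <<'E'
from h import *
b=vision.camera("side")[:,:,::-1]
cv2.imwrite("pics/c5.png",cv2.resize(b[90:200,220:340],None,fx=5,fy=5,interpolation=cv2.INTER_CUBIC))
E
```

```text
t: 13.5
eef_pos: [0.443, -0.0545, 0.1541]
tool_rot: [0.0, 0.998, 0.071, -0.0]
wrist_force: [-0.5, 0.5, -1.4]
finger_gap: 0.085
t: 14.2
eef_pos: [0.4471, -0.0836, 0.1541]
tool_rot: [-0.0, 0.997, 0.071, -0.0]
wrist_force: [-0.2, -0.4, -1.8]
finger_gap: 0.088
```

View pics/c5.png

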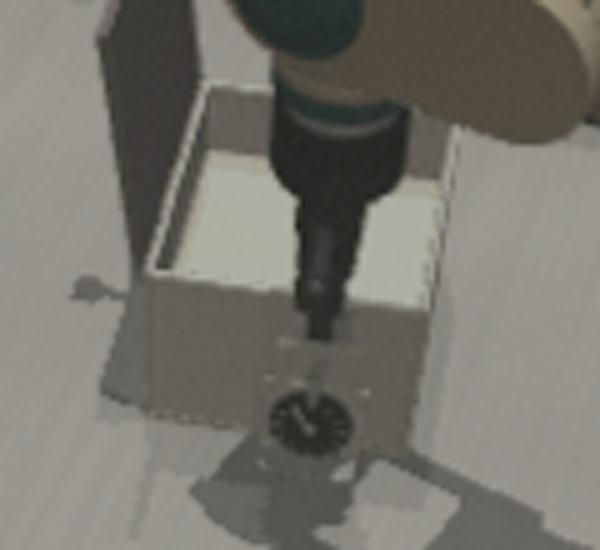

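No contact forces so far; the hook end shows through the eye at crop (315,375). I'll go on to the seat and lower.

```bash
python3 -m handwheel '[0,0,4,0,0,0,0, 0,0,4,0,0,0,0, 0,0,0,5,0,0,0, 0,0,0,4,0,0,0, 0,0,0,3,0,0,0, 0,0,0,2,0,0,0, 0,0,0,1,0,0,0, 0,0,0,0,0,0,0, 0,0,0,0,0,0,0]'; python3 -m handwheel '[0,0,0,1,0,0,0, 0,0,0,1,0,0,0, 0,0,0,1,0,0,0, 0,0,0,1,0,0,0, 0,0,0,0,0,0,0, 0,0,0,0,0,0,0]'
```

```text
t: 15.15
eef_pos: [0.4484, -0.0914, 0.1393]
tool_rot: [0.0, 0.997, 0.071, 0.0]
wrist_force: [1.4, 0.4, -2.1]
finger_gap: 0.087
t: 15.75
eef_pos: [0.4483, -0.0914, 0.1352]
tool_rot: [0.0, 0.997, 0.071, 0.0]
wrist_force: [0.3, -0.2, -1.7]
finger_gap: 0.089
```

```bash
python3 -m handwheel '[0,0,0,1,0,0,0, 0,0,0,0.5,0,0,0, 0,0,0,0.5,0,0,0, 0,0,0,0,0,0,0, 0,0,0,0,0,0,0]'; python3 -m handwheel '[0,0,0,1,0,0,0, 0,0,0,0.5,0,0,0, 0,0,0,0,0,0,0, 0,0,0,0,0,0,0]'
```

```text
t: 16.25
eef_pos: [0.4485, -0.0914, 0.1348]
tool_rot: [0.0, 0.997, 0.071, 0.001]
wrist_force: [-5.4, 1.5, 10.0]
finger_gap: 0.087
t: 16.65
eef_pos: [0.4487, -0.0915, 0.1347]
tool_rot: [0.0, 0.997, 0.071, 0.001]
wrist_force: [-8.2, 2.1, 18.4]
finger_gap: 0.087
```

Contact came at exactly the expected height (TCP z 0.1348): the dial is on the rod. I'll ease the load and release gently.

```bash
python3 -m handwheel '[0,-1,0,-1.5,0,0,0, 0,0,0,0,0,0,0, 0,0,0,0,0,0,0]' 20; python3 -m handwheel '[0.12,0,0,0,0,0,0, 0.15,0,0,0,0,0,0, 0.2,0,0,0,0,0,0, 0.3,0,0,0,0,0,0, 0.4,0,0,0,0,0,0, 0.4,0,0,0,0,0,0, 0.4,0,0,0,0,0,0, 0.4,0,0,-8,0,0,0, 0.4,0,0,-15,0,0,0, 0.4,0,0,-25,0,0,0, 0.4,0,0,-40,0,0,0, 0.4,0,0,-40,0,0,0, 0.4,-30,0,-40,0,0,0, 0.4,-45,0,0,0,0,0, 0.4,-45,0,0,0,0,0, 0.4,0,0,0,0,0,0, 0.4,0,0,0,0,0,0]'
python3 - <<'E'
from h import *
a,b=vision.camera("top")[:,:,::-1],vision.camera("side")[:,:,::-1]
cv2.imwrite("pics/t6r.png",a);cv2.imwrite("pics/s6r.png",b)
f=lambda im,x,y,w,h,k:cv2.resize(im[y:y+h,x:x+w],None,fx=k,fy=k,interpolation=cv2.INTER_CUBIC)
cv2.imwrite("pics/c6.png",np.hstack([f(a,265,140,100,130,4),f(b,230,70,100,130,4)]))
E
```

```text
t: 16.95
eef_pos: [0.448, -0.0916, 0.1347]
tool_rot: [0.0, 0.997, 0.071, 0.001]
wrist_force: [-1.5, 1.5, 8.7]
finger_gap: 0.085
t: 18.65
eef_pos: [0.3282, -0.1086, 0.3022]
tool_rot: [0.001, 0.998, 0.07, 0.001]
wrist_force: [0.1, 0.1, -0.2]
finger_gap: 0.403
```

View pics/c6.png

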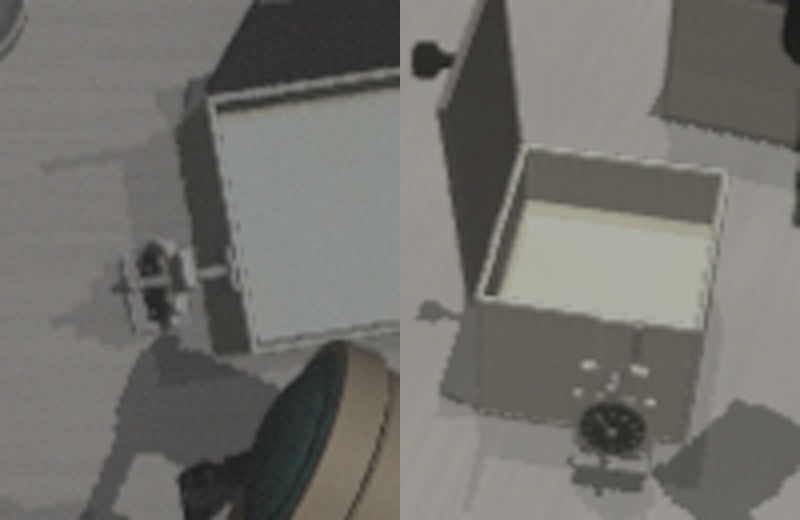

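The dial hangs on the rod with its face outward. It leans a little, possibly swinging, so I'll wait and compare frames.

```bash
Z='[0.4,0,0,0,0,0,0, 0.4,0,0,0,0,0,0, 0.4,0,0,0,0,0,0, 0.4,0,0,0,0,0,0, 0.4,0,0,0,0,0,0, 0.4,0,0,0,0,0,0, 0.4,0,0,0,0,0,0, 0.4,0,0,0,0,0,0, 0.4,0,0,0,0,0,0, 0.4,0,0,0,0,0,0, 0.4,0,0,0,0,0,0, 0.4,0,0,0,0,0,0, 0.4,0,0,0,0,0,0, 0.4,0,0,0,0,0,0, 0.4,0,0,0,0,0,0, 0.4,0,0,0,0,0,0, 0.4,0,0,0,0,0,0, 0.4,0,0,0,0,0,0, 0.4,0,0,0,0,0,0, 0.4,0,0,0,0,0,0]'
python3 -m handwheel '[0.4,0,0,0,0,0,0, 0.4,0,0,0,0,0,0, 0.4,0,0,0,0,0,0, 0.4,0,0,0,0,0,0, 0.4,0,0,0,0,0,0, 0.4,0,0,0,0,0,0, 0.4,0,0,0,0,0,0, 0.4,0,0,0,0,0,0, 0.4,0,0,0,0,0,0, 0.4,0,0,0,0,0,0, 0.4,0,0,0,0,0,0, 0.4,0,0,0,0,0,0, 0.4,0,0,0,0,0,0, 0.4,0,0,0,0,0,0, 0.4,0,0,0,0,0,0, 0.4,0,0,0,0,0,0, 0.4,0,0,0,0,0,0, 0.4,0,0,0,0,0,0, 0.4,0,0,0,0,0,0, 0.4,0,0,0,0,0,0]' | head -1
python3 - <<'E'
from h import *
def d(a,b,x,y,w,h): return np.abs(a[y:y+h,x:x+w].astype(int)-b[y:y+h,x:x+w]).mean()
p0=cv2.imread("pics/s6r.png");F=[vision.camera("side")[:,:,::-1] for _ in range(12)]
print("vs first",[round(d(p0,f,365-100,150,45,50),2) for f in F])
print("consec",[round(d(F[i],F[i+1],265,150,45,50),2) for i in range(11)],"bg",d(F[0],F[1],100,20,45,50))
a=vision.camera("top")[:,:,::-1];b=F[-1];cv2.imwrite("pics/t7r.png",a);cv2.imwrite("pics/s7r.png",b)
f=lambda im,x,y,w,h,k:cv2.resize(im[y:y+h,x:x+w],None,fx=k,fy=k,interpolation=cv2.INTER_CUBIC)
cv2.imwrite("pics/c7.png",np.hstack([f(a,285,185,50,70,8),f(b,260,145,50,70,8)]))
E
```

```text
t: 20.75
vs first [np.float64(0.91), np.float64(0.91), np.float64(0.92), np.float64(0.89), np.float64(0.9), np.float64(0.9), np.float64(0.91), np.float64(0.9), np.float64(0.89), np.float64(0.89), np.float64(0.89), np.float64(0.9)]
consec [np.float64(0.86), np.float64(0.88), np.float64(0.87), np.float64(0.87), np.float64(0.86), np.float64(0.88), np.float64(0.87), np.float64(0.84), np.float64(0.85), np.float64(0.84), np.float64(0.84)] bg 0.9641481481481482
```

View pics/c7.png

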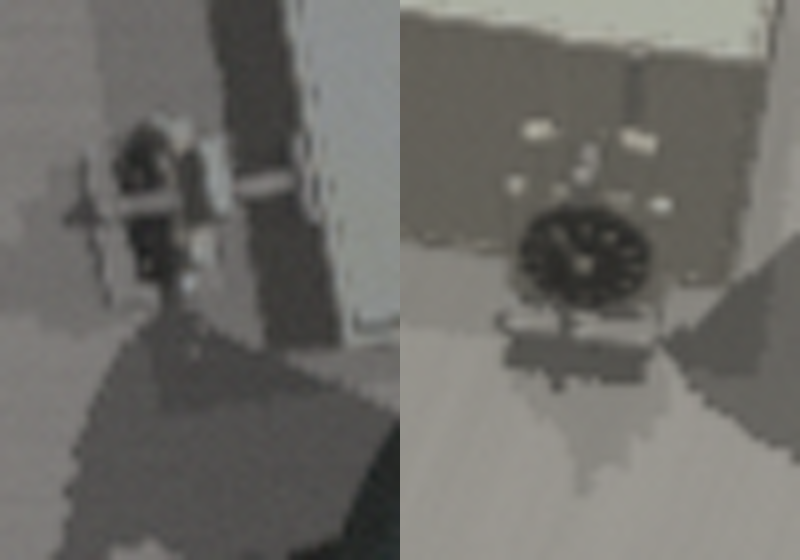

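The dial is still: frame differences equal the camera noise. Last, a numeric check of its pose, the lid, and that nothing else moved.

```bash
python3 - <<'E'
from h import *
np.set_printoptions(precision=4,suppress=True)
q=lambda x,y:((x+.5)/8-.5+285,(y+.5)/8-.5+185)
print("tab top",onz("top",q(216,170),.174),"foot front edge",onz("top",q(98,228),.028),"expected eye ~",[.448,-.0916])
c=((585-400+.5)/8-.5+260,(258+.5)/8-.5+145)
print("face centre expected px",proj("side",[[.448-.0016,-.0916+.011,.0223+.036]]),"seen",c)
for n in("top","side"):
    d=cv2.absdiff(cv2.imread(f"pics/{n}0.png"),cv2.imread(f"pics/{n[0]}7r.png")).max(2)
    B={"top":dict(cutter=(222,170,27,27),bowl=(228,114,46,48),jar=(178,128,30,32),carton=(126,202,40,40),plate=(112,158,42,40),nozzle=(228,208,18,18),yellow=(132,252,34,24))}
    for k,(x,y,w,h) in B.get(n,{}).items(): print(k,d[y:y+h,x:x+w].mean().round(1),(d[y:y+h,x:x+w]>40).sum())
# lid: free edge corners in side/ top of knob
s=state();print(s["t"],s["wrist_force"])
E
```

```text
tab top [ 0.4533 -0.0929  0.174 ] foot front edge [ 0.4429 -0.0743  0.028 ] expected eye ~ [0.448, -0.0916]
face centre expected px [[282.07   178.6604]] seen (282.6875, 176.8125)
cutter 4.4 0
bowl 3.9 0
jar 4.3 0
carton 4.2 0
plate 4.4 0
nozzle 4.0 0
yellow 4.5 0
21.4 [-0.3024 -0.2194  0.2021]
```

```bash
python3 -c "
from station import r
print(r.close_job())"
```

```text
the job is handed in; nothing more can be done
None
```

The job is handed in at about 21 s of the 61 s allowed. The lid went up first, then the dial went on the hook.

**What I did:** I gripped the lid's knob and took it round its arc to about 1.7 rad, slightly past vertical, where it stayed when released. Then I picked the white dial up by its tab and passed its eye over the hook's upturned end. I lowered it onto the rod, released it and backed the gripper clear.

**What the last checks showed:**
- **Seating:** the eye met the rod at the expected height, with the tool tip at z = 0.1348 m.
- **Dial pose:** it hangs upright with its face outward, and its tab and foot are within about 5 mm of where they should be.
- **Stillness:** twelve frames in a row differed only by camera noise.
- **Lid:** judged by eye from the pictures after release; I did not measure its angle numerically.
- **Other things on the bench:** the six small bystanders and the yellow look-alike show no change from the first picture.
- **Forces:** the largest wrist reading I saw, at the end of any move, was about 20 N, while seating the dial. It was near zero at hand-in, with the robot touching nothing.

**Disagreement:** my early estimates of the hook's position differed by up to about 11 mm between views. I used a mean, which stayed within the eye's clearance, and the dial met no resistance going on. No check failed.

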